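# Hang the inspection mirror on the hook inside the instrument cabinet

### The arm

A 6-joint arm with a two-finger parallel gripper is mounted at the origin on the work surface. World frame = base frame: x ahead of the robot, y to its left, z up, the work surface at z = 0. Lengths are in m, angles in rad, forces in N, time in s.
With the tool pointing down it reaches from about 0.3 to 0.775 m from the base axis. Payload 14.6 kg.
Tool frame: the origin (TCP) lies midway between the tips of the shut fingers; the grasp point (between the pads) lies 19 mm behind it; z points along the fingers, y is the direction in which the jaws open and shut (so a half turn about z gives the same grasp; the last joint's range is limited). The gripper opens to 94 mm and grips with 3 to 60 N. Pads are 16 mm wide; open, the fingers measure 119 mm over their backs; the gripper's body (75 mm by 177 mm) begins 78 mm behind the grasp point.
Start: joints at [1.174, 0.3, 1.521, -0, 1.321, -0.067], TCP at [0.178, 0.52, 0.205] pointing down, gripper open.
Joint ranges: [-3.03, 3.03], [-0.79, 2.21], [0.23, 2.52], [-1.04, 4.18], [0, 3.07], [-2.55, 2.55]. Speed limits (rad/s): [2.22, 2.22, 2.57, 3.14, 3.14, 3.14].

### API

Orientations are given as [roll, pitch, yaw] about the fixed x, y, z axes, in that order (R = Rz(yaw) Ry(pitch) Rx(roll)).
In Python, from station import readout, imaging, job gives the robot as it stands.
- The arm moves only by the tool arm_command, never from a script. Its argument "increments" is a list of rows, each an object with "gripper": the opening, from 0 (shut) to 1 (fully open); "slide": the shift along the world's x, y, z in m, a list of three; "yaw": the turn about the world's z in rad. A call has 1 to 8 rows; each row is the pose to reach, as a shift and turn from the pose commanded when the call began; what a row does not reach only later rows make up. A row lasts 1/8 s, in which the tool goes at most 62.5 mm and 10.7 degrees, less where a joint would pass 70% of its speed; a pose out of reach is approached as far as the arm can. A call with a gripper value outside its range is refused whole. The fingers move at their own pace and stop on an object; "grip_force" is the grip in N (left out, the last holds). Time passes only in rows, so rows that repeat a pose let the fingers close. It gives the time, the measured TCP pose, the force and the opening at its end, in the units of the state.
- readout.get_obs(): the state, without advancing time (a new reading comes with each control period).
- imaging.camera(name): name is "side" or "top" or "wrist"; returns a dict with "color" (480x640x3 uint8, red, green, blue), "mtx" (3x3 intrinsics, pixels), "rvec" (rotation vector, rad) and "tvec" (3), from world to camera coordinates, as OpenCV has them. Camera axes: x right, y down, z forward; pixel columns grow to the right and rows downward; lengths in m; the calibration is good to about 2 mm. A picture is of the moment at which its call begins. There is no depth.
- job.hand_in(): hands the job in, once; it reports no verdict.
The state is a dict: "time_s": time; "qpos": joint angles; "joint_vel": joint speeds; "tau": joint torques, N m; "ee_pos": TCP position; "eef_rot": TCP orientation; "force": force on the tool from outside, world axes, zero at the start; "moment": the same for the moment, N m; "grip_width": finger opening in m.
Only numpy, scipy, OpenCV 4.12 (cv2) and the standard library are available. Lean on these libraries where they do the work, as an engineer would, in place of code of your own. Each camera call takes 0.05 s, during which the arm holds its last target. There are 200 camera calls.

### The job

Take the inspection mirror out of its wooden stand, reach down through the narrow open top of the instrument cabinet and hang the mirror by its window on the steel hook inside, without anything touching the cabinet itself. Nobody has noted where along its rail the hook was last clamped, so feel for it (or look): touching the hook lightly is fine. Let the mirror hang freely and still, and leave the other things on the bench where they are.

Things in the scene. Friction and masses are not known exactly. Their poses are not given: they have to be found in the camera images.
- mirror_grip (a point): Centre of the mirror's black handle (24 mm wide along y, 14 thick along x, 50 tall). The mirror is one rigid upright piece, 150 mm tall, about 0.18 kg, heavy at the bottom; z is up, front and back are alike. Below the handle is an aluminium plate 68 mm wide (y), 8 thick (x), 100 tall, its lower edge 125 mm below this point; its lower part carries the glass.
- mirror_window (a point): Centre of the rectangular window cut through the mirror's plate, by which it hangs; same axes as the handle. 32 mm wide (y), 36 mm tall (z); 52 mm below the handle's centre, 73 mm above the plate's lower edge. Solid plate 18 mm wide on either side, a strip 9 mm tall above.
- stand: Wooden block fixed to the bench, 60 x 100 x 40 mm (x, y, z), origin at the centre of its underside. Its slot, open upward, 11 mm (x) by 74 mm (y) and 30 mm deep, holds the mirror's lower end, the lower edge 10 mm above the bench; mirror and stand have the same axes at the start. Draw the mirror straight up.
- cabinet: Light wooden instrument cabinet fixed to the bench, open only at its top, the side away from the robot a clear pane. Outside 138 x 212 x 175 mm (x, y, z), inside 120 x 194 mm, inner floor at z = 8 mm. Origin: centre of its underside; z up; x points away from the robot, more or less. Inside on the robot-side wall a rail along y carries one steel hook (see rail_mid).
- cabinet_mouth (a point): Centre of the cabinet's mouth (120 mm in x, 194 mm in y), level with its upper edge, 175 mm above the bench; axes as for the cabinet.
- rail_mid (a point): Middle of the rail, at cabinet x = -56, y = 0, z = 115 mm, cabinet axes. The hook is clamped up to 28 mm to either side of here along y; that y is not reported. A rigid bar 8 mm thick along +x at this height, with a foot plate at x = -57 to -53 (cabinet frame); it turns up at x = -5, far face x = -1, tip top z = 129. The hung window's centre is at z = 101, x = -53 to -9. Visible from above.
- bowl: Bystander: dark rubber mixing bowl, 100 mm across, 50 mm tall, origin under its centre.
- jar: Bystander: closed jar, 56 mm across, 85 mm tall, origin under its centre.
- spatula: Bystander: spatula 170 mm long lying on the bench about straight ahead of the robot, along its x axis, origin under its middle; at most 30 mm tall.
- brush: Bystander: brush 160 mm long lying on the bench along its x axis, origin under its middle; at most 30 mm tall.
- model: Bystander: white plaster dental model, 60 x 70 x 34 mm, origin under its centre.
- case: Bystander: flat grey instrument case, 110 x 70 x 30 mm, origin under its centre.
Mind the look-alikes: they are no part of the job. What is shaped like the part that bears mirror_grip but red is not meant.

How it is judged:
On the way, in this order (a step that is already met when the one before it is completed fails the run):
1. the mirror is drawn up out of its stand (z of mirror_grip in the frame of stand above 0.18 m), for 0.1 s.
2. the mirror is inside the cabinet, its window below the cabinet's mouth (x of mirror_window in the frame of cabinet between -0.06 and 0.06 m and y of mirror_window in the frame of cabinet between -0.097 and 0.097 m and z of mirror_window in the frame of cabinet below 0.14 m), for 0.1 s.
At the end, for the whole second after the job is handed in: The mirror hangs by its window on the hook in the cabinet, released: window centre 93 to 108 mm above the cabinet's underside, at cabinet x = -53 to -5 mm, y within 45 mm of the middle, handle up within 0.32 rad, slower than 50 mm/s, under 0.05 N on the cabinet (x of mirror_window in the frame of cabinet between -0.053 and -0.005 m and y of mirror_window in the frame of cabinet between -0.045 and 0.045 m and z of mirror_window in the frame of cabinet between 0.093 and 0.108 m and angle between mirror_grip's own z axis and vertical below 0.32 rad and contact force between mirror and cabinet below 0.05 N and linear speed of mirror below 0.05 m/s); the robot touches nothing.
It fails at once if anything touches the cabinet itself (walls, pane, floor or edge) with more than 1 N; the hook does not count (contact force between cabinet and anything else above 1 N).
It fails at once if a bystander (bowl, jar, spatula, brush, model or case) is moved by more than 30 mm (distance of any of bowl, jar, spatula, brush, model, case from where it was at the start of the episode above 0.03 m).
It also fails if it takes over 72 s, if anything falls off the work surface, if the arm or the gripper's body presses on something with over 40 N, if the wrist force passes 120 N, or if a joint passes its speed limit or range.

## Working session

There is one attempt and no reset: what is moved stays moved. The work goes in short steps, Python scripts to look and compute and a tool call to move; the robot and the scene stay as the last step left them, time stands still between calls to the robot, and variables do not carry over. Pictures are saved under pics/ and viewed, about 8 in all and at most 12, crops included, and the job is handed in when it is done.

Besides the shell and the picture viewer there is one more tool, called after "Emit:" in YAML: its name, and indented under it one key for each argument. arm_command: Moves the arm, as the interface text tells. Its arguments: {"type":"object","properties":{"increments":{"type":"array","items":{"type":"object","properties":{"gripper":{"type":"number"},"slide":{"type":"array","items":{"type":"number"}},"yaw":{"type":"number"}}}},"grip_force":{"type":"number"}},"required":["increments"]}

```bash
mkdir -p pics
cat > h.py <<'E'
import numpy as np, cv2
from station import readout, imaging, job
def cam(n,f=None):
    c=imaging.camera(n)
    np.savez('last_%s.npz'%n,**c)
    if f: cv2.imwrite('pics/'+f,c['color'][:,:,::-1])
    return c
def load(n): return dict(np.load('last_%s.npz'%n))
def ray(c,uv):
    p=cv2.undistortPoints(np.array([[uv]],float),c['mtx'],None)[0,0]
    R=cv2.Rodrigues(c['rvec'])[0]; t=np.ravel(c['tvec'])
    return -R.T@t, R.T@np.array([p[0],p[1],1.])
def onz(c,uv,z):
    o,d=ray(c,uv); return o+d*(z-o[2])/d[2]
def proj(c,P):
    return cv2.projectPoints(np.array(P,float).reshape(-1,1,3),c['rvec'],c['tvec'],c['mtx'],None)[0][:,0]
def tri(a,ua,b,ub):
    o1,d1=ray(a,ua);o2,d2=ray(b,ub)
    s=np.linalg.lstsq(np.c_[d1,-d2],o2-o1,rcond=None)[0]
    return (o1+s[0]*d1+o2+s[1]*d2)/2, np.linalg.norm(o1+s[0]*d1-o2-s[1]*d2)
E
python3 - <<'E'
from h import *
for n in('top','side'): 
    c=cam(n,n+'0.png'); print(n,ray(c,(320,240)))
print(readout.get_obs())
E
```

```text
top (array([0.38087048, 0.11961338, 1.50466175]), array([ 0.13789357, -0.00100689, -0.99059761]))
side (array([-0.05517925, -1.09757892,  0.85931013]), array([ 0.45440442,  0.76050303, -0.46465723]))
{'time_s': 0.1, 'qpos': array([ 1.17437656e+00,  3.00386651e-01,  1.52152317e+00,  4.84301938e-06,
        1.32070865e+00, -6.66134478e-02]), 'joint_vel': array([ 0.00186868, -0.00166502, -0.00255151,  0.00175212, -0.00111731,
        0.00062837]), 'tau': array([ 1.65931659e-03, -5.32638180e+01, -3.53282940e+01,  7.09500653e-02,
        2.34721228e-02, -9.03602859e-05]), 'ee_pos': array([0.17803869, 0.52013326, 0.20495715]), 'eef_rot': array([-3.14056941e+00, -7.29640639e-05,  2.81178510e+00]), 'force': array([ 0.33582209, -0.36030263, -0.09795401]), 'moment': array([-0.02467592, -0.00914642,  0.01060043]), 'grip_width': 0.09408287657510273}
```

View pics/top0.png

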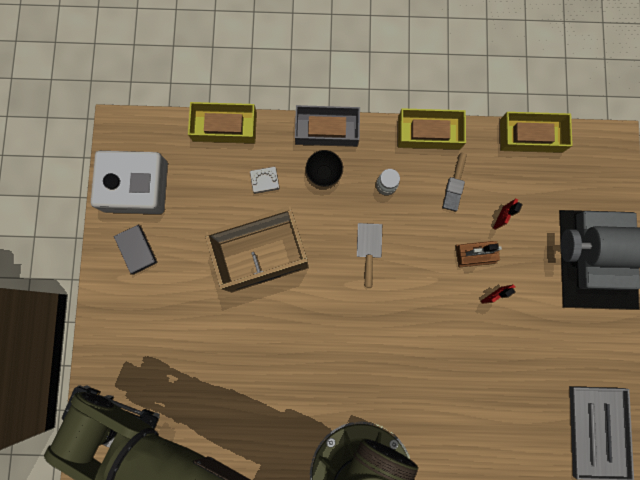

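View pics/side0.png

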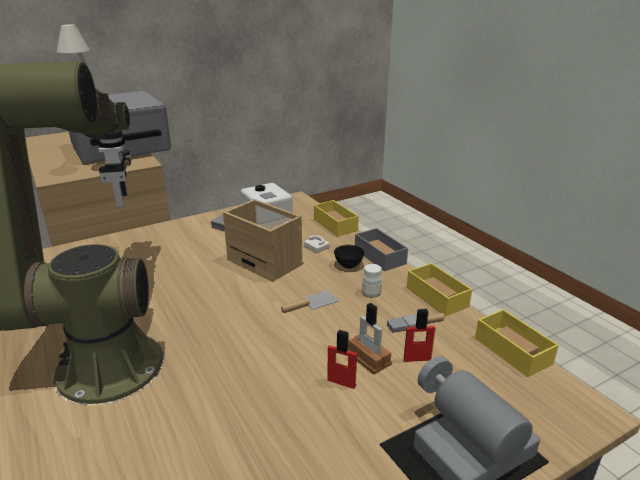

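Candidates for the mirror: the silver plate in a wooden stand (top 488,250; side 371,325), a red plate (top 508,213; side 420,340) and a red plate (top 497,293; side 342,365). By the description it is the silver one in the stand. The cabinet is at top (257,250), with the hook visible near (256,262).

Run:
```python
from h import *
t=load('top')['color'];s=load('side')['color']
f=lambda im,x,y,w,h:cv2.resize(im[y:y+h,x:x+w],(400,300),interpolation=cv2.INTER_CUBIC)
A=np.vstack([np.hstack([f(t,450,220,80,60),f(s,320,295,120,90)]),np.hstack([f(t,200,205,120,90),f(s,215,195,100,75)])])
cv2.imwrite('pics/crop.png',A[:,:,::-1])
```

```text
(no output)
```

View pics/crop.png

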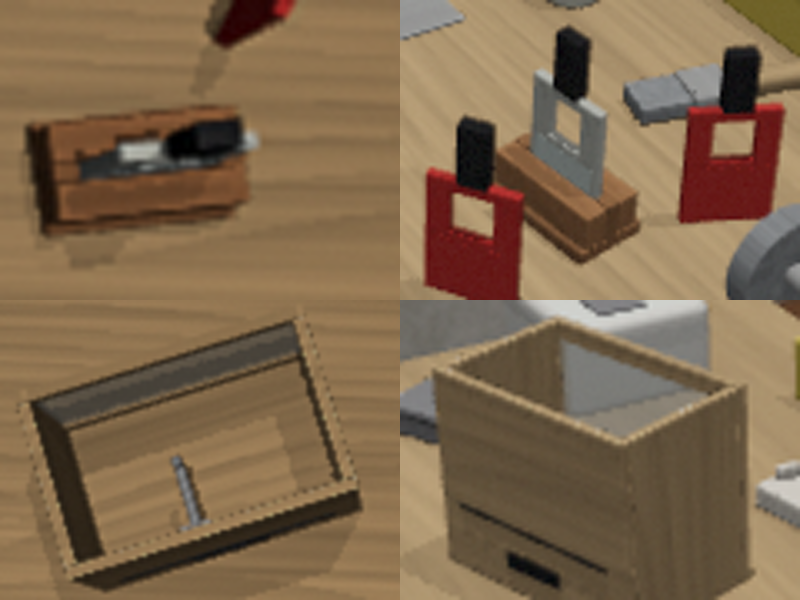

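The crop confirms the silver mirror with its window and black handle in the stand. The hook runs from crop (195,520) at the wall to its tip at (178,460).

Run:
```python
from h import *
t=load('top');s=load('side')
sc=lambda p,x,y,k:(x+p[0]/k-.5+.5/k,y+p[1]/k-.5+.5/k)
T=lambda p:sc(p,200,205,10/3)
C=np.array([onz(t,T(p),.175) for p in[(22,102),(300,20),(360,188),(72,278)]])
print('cab top',C.round(4),'cen',C.mean(0)); 
print('sides',[np.linalg.norm(C[i]-C[(i+1)%4]) for i in range(4)])
dy=(C[0]-C[1])+(C[3]-C[2]); yaw=np.arctan2(-dy[0],dy[1]); 
dx=(C[0]-C[3])+(C[1]-C[2]); print('yaw',yaw,np.arctan2(dx[1],dx[0]))
Cs=np.array([onz(s,sc(p,215,195,4),.175) for p in[(158,20),(345,85),(228,145),(35,72)]]); print('side cab',Cs.round(4),Cs.mean(0))
c=C.mean(0);c[2]=0;R=np.array([[np.cos(yaw),-np.sin(yaw),0],[np.sin(yaw),np.cos(yaw),0],[0,0,1]])
for p,z in[((178,160),.129),((193,218),.119)]:
  w=onz(t,T(p),z);print('hook',w,R.T@(w-c))
S=lambda p:sc(p,450,220,5)
C=np.array([onz(t,S(p),.04) for p in[(45,122),(236,105),(246,185),(52,215)]]); print('stand',C.round(4),C.mean(0))
dy=(C[0]-C[1])+(C[3]-C[2]); print('yaw',np.arctan2(-dy[0],dy[1]))
print('handle top',onz(t,S((228,130)),.16),onz(s,sc((173,33),320,295,10/3),.16),tri(t,S((228,130)),s,sc((173,33),320,295,10/3)))
```

```text
cab top [[0.5695 0.3853 0.175 ]
 [0.6339 0.192  0.175 ]
 [0.5156 0.1457 0.175 ]
 [0.4472 0.3434 0.175 ]] cen [0.54155339 0.26658812 0.175     ]
sides [np.float64(0.20376989704547874), np.float64(0.12709376475564055), np.float64(0.20922783253193264), np.float64(0.1292610193315719)]
yaw 0.32732622106002596 0.3513530316944846
side cab [[0.5731 0.3815 0.175 ]
 [0.6453 0.1909 0.175 ]
 [0.5213 0.1437 0.175 ]
 [0.4466 0.3363 0.175 ]] [0.54656593 0.26308361 0.175     ]
hook [0.53683646 0.27911025 0.129     ] [-0.00044047  0.01337382  0.129     ]
hook [0.49589807 0.2674151  0.119     ] [-0.04296539  0.01546182  0.119     ]
stand [[ 0.5847 -0.2407  0.04  ]
 [ 0.5964 -0.34    0.04  ]
 [ 0.5548 -0.3444  0.04  ]
 [ 0.5364 -0.2439  0.04  ]] [ 0.56809436 -0.29225256  0.04      ]
yaw 0.14986895590178728
handle top [ 0.56664538 -0.29830662  0.16      ] [ 0.56643318 -0.29312948  0.16      ] (array([ 0.56512857, -0.29673723,  0.16297825]), np.float64(0.002469540159042901))
```

Emit:
arm_command:
  increments:
    - {"slide": [0, 0, 0.06], "yaw": 0.1, "gripper": 1}
    - {"slide": [0.05, -0.06, 0.1], "yaw": 0.2, "gripper": 1}
    - {"slide": [0.19, -0.4, 0.1], "yaw": 0.48, "gripper": 1}
    - {"slide": [0.19, -0.4, 0.1], "yaw": 0.48, "gripper": 1}
    - {"slide": [0.19, -0.4, 0.1], "yaw": 0.48, "gripper": 1}
    - {"slide": [0.19, -0.4, 0.1], "yaw": 0.48, "gripper": 1}
    - {"slide": [0.19, -0.4, 0.1], "yaw": 0.48, "gripper": 1}
    - {"slide": [0.19, -0.4, 0.1], "yaw": 0.48, "gripper": 1}

```text
time_s: 1.1
ee_pos: [0.3615, 0.1343, 0.305]
eef_rot: [3.142, 0.0, -2.991]
force: [0.8, 0.6, -0.1]
grip_width: 0.0941
```

Emit:
arm_command:
  increments:
    - {"slide": [0.2, -0.41, 0.0]}
    - {"slide": [0.2, -0.41, 0.0]}
    - {"slide": [0.2, -0.41, 0.0]}
    - {"slide": [0.2, -0.41, 0.0]}
    - {"slide": [0.2, -0.41, 0.0]}
    - {"slide": [0.2, -0.41, 0.0]}
    - {"slide": [0.2, -0.41, 0.0]}
    - {"slide": [0.2, -0.41, 0.0]}

```text
invalid input
```

Run:
```python
from h import *
o=readout.get_obs();print(o['time_s'],o['ee_pos'],o['eef_rot'],o['qpos'])
c=cam('wrist','w1.png'); print(ray(c,(320,240)))
print(proj(c,[[.567,-.295,.16],[.567,-.295,.11]]))
```

```text
1.1 [0.36150015 0.13428221 0.30501712] [ 3.14153510e+00  2.96296747e-04 -2.99114401e+00] [ 2.60593049e-01 -1.43759342e-01  1.76940670e+00  2.46703291e-05
  1.51564447e+00 -1.46065329e+00]
(array([0.29248248, 0.1237372 , 0.48214337]), array([ 0.25004674,  0.0464397 , -0.96719259]))
[[-208.68329311  377.7558302 ]
 [-146.94483955  348.62755296]]
```

View pics/w1.png

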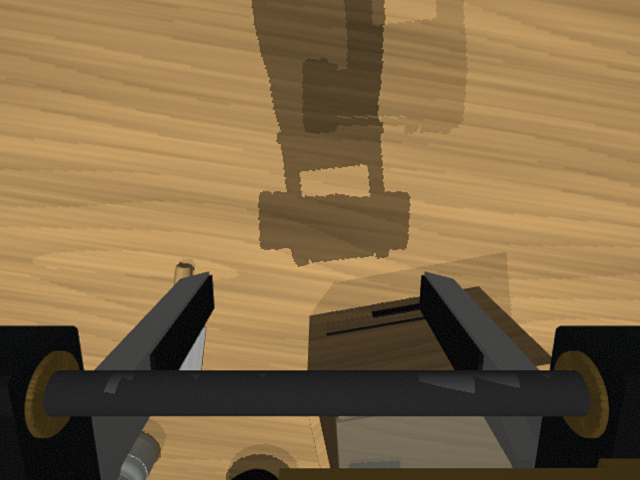

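The wrist view shows that the arm stopped midway: the second call was refused because its rows lacked "gripper". The cabinet is at (400,350) and the jaw is free. I'm repeating the move.

Emit:
arm_command:
  increments:
    - {"slide": [0.2, -0.41, 0.0], "yaw": 0, "gripper": 1}
    - {"slide": [0.2, -0.41, 0.0], "yaw": 0, "gripper": 1}
    - {"slide": [0.2, -0.41, 0.0], "yaw": 0, "gripper": 1}
    - {"slide": [0.2, -0.41, 0.0], "yaw": 0, "gripper": 1}
    - {"slide": [0.2, -0.41, 0.0], "yaw": 0, "gripper": 1}
    - {"slide": [0.2, -0.41, 0.0], "yaw": 0, "gripper": 1}
    - {"slide": [0.2, -0.41, 0.0], "yaw": 0, "gripper": 1}
    - {"slide": [0.2, -0.41, 0.0], "yaw": 0, "gripper": 1}

```text
time_s: 2.15
ee_pos: [0.5616, -0.2766, 0.303]
eef_rot: [3.14, -0.002, -2.994]
force: [-0.6, 0.4, 1.2]
grip_width: 0.0939
```

Run:
```python
from h import *
o=readout.get_obs();print(o['time_s'],o['ee_pos'],o['eef_rot'],o['qpos'])
c=cam('wrist','w2.png'); print(ray(c,(320,240)))
print(proj(c,[[.567,-.295,.16],[.567,-.295,.11]]))
```

```text
2.15 [ 0.56162437 -0.27655719  0.30298678] [ 3.14012921e+00 -2.11309124e-03 -2.99378756e+00] [-5.16001238e-01  4.31689869e-01  1.12116045e+00 -1.49264145e-04
  1.59130837e+00 -2.23460398e+00]
(array([ 0.49303306, -0.28711229,  0.48030151]), array([ 0.24767675,  0.04675359, -0.96778709]))
[[292.00499001 225.92483842]
 [295.09080086 213.70613961]]
```

View pics/w2.png

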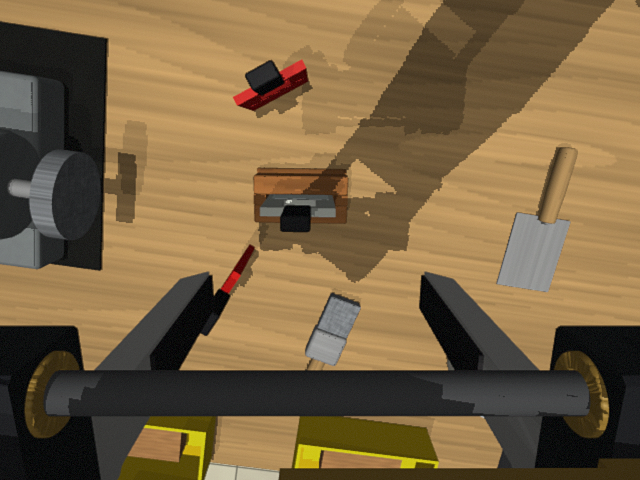

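Run:
```python
from h import *
c=load('wrist');g=c['color'].astype(int).sum(2)
m=np.zeros_like(g,np.uint8);m[195:240,270:325]=(g[195:240,270:325]<150)
ys,xs=np.where(m);print(xs.min(),xs.max(),ys.min(),ys.max())
print(g[196:240,295]); print(g[225,272:322])
rows=[(y,np.where(m[y])[0].min(),np.where(m[y])[0].max()) for y in range(ys.min(),ys.max()+1)];print(rows[::3],rows[-1])
y0,x0=rows[-1][0]+.5,0
b=[r for r in rows if 222<=r[0]<=228]
l=np.mean([r[1] for r in b])-.5;r=np.mean([r[2] for r in b])+.5
for uv in[((l+r)/2,ys.max()+.5),(l,225),(r,225)]:print(onz(c,uv,.16))
# stand top edges
col=c['color'][205,240:360];print(col[::2,0].tolist())
```

```text
280 311 205 231
[233 233 283 309 339 347 342 354 351 161  22  20   6  33   0  20  29  23
  15  41  48  54  50  60  54  73  46  47  54  51  41  55  46  48  45  61
 184 254 251 259 257 247 253 238]
[248 241 241 246 247 252 258 233  90  37  57  59  29  58  61  68  67  47
  62  67  66  62  62  51  59  60  42  63  66  43  67  64  49  55  69  49
  40  48 127 230 240 231 232 231 236 231 239 236 243 237]
[(205, np.int64(287), np.int64(294)), (208, np.int64(284), np.int64(310)), (211, np.int64(283), np.int64(310)), (214, np.int64(282), np.int64(310)), (217, np.int64(280), np.int64(310)), (220, np.int64(280), np.int64(310)), (223, np.int64(280), np.int64(310)), (226, np.int64(280), np.int64(310)), (229, np.int64(280), np.int64(309))] (231, np.int64(282), np.int64(308))
[ 0.57109429 -0.29207454  0.16      ]
[ 0.56771239 -0.304765    0.16      ]
[ 0.56412661 -0.28080304  0.16      ]
[191, 191, 189, 186, 186, 186, 189, 102, 84, 83, 80, 60, 58, 62, 59, 60, 62, 62, 63, 64, 61, 53, 85, 51, 40, 39, 43, 46, 56, 55, 55, 52, 52, 54, 56, 100, 117, 113, 66, 63, 65, 60, 62, 63, 64, 63, 65, 64, 72, 72, 75, 80, 78, 75, 83, 105, 104, 105, 105, 106]
```

The wrist view shows the black handle on the silver mirror at (295,222), square to the jaws. The red ones, at (270,80) and (230,290), are clear of the fingers. I'm descending.

Emit:
arm_command:
  increments:
    - {"slide": [-0.004, -0.003, 0.0], "yaw": 0, "gripper": 1}
    - {"slide": [-0.004, -0.003, 0.0], "yaw": 0, "gripper": 1}
    - {"slide": [-0.004, -0.003, -0.04], "yaw": 0, "gripper": 1}
    - {"slide": [-0.004, -0.003, -0.08], "yaw": 0, "gripper": 1}
    - {"slide": [-0.004, -0.003, -0.12], "yaw": 0, "gripper": 1}
    - {"slide": [-0.004, -0.003, -0.15], "yaw": 0, "gripper": 1}
    - {"slide": [-0.004, -0.003, -0.184], "yaw": 0, "gripper": 1}
    - {"slide": [-0.004, -0.003, -0.184], "yaw": 0, "gripper": 1}

```text
time_s: 3.2
ee_pos: [0.5563, -0.2754, 0.1195]
eef_rot: [3.139, -0.003, -2.99]
force: [0.7, -0.5, 0.5]
grip_width: 0.0939
```

Emit:
arm_command:
  increments:
    - {"slide": [0, 0, 0], "yaw": 0, "gripper": 0.6}
    - {"slide": [0, 0, 0], "yaw": 0, "gripper": 0.4}
    - {"slide": [0, 0, 0], "yaw": 0, "gripper": 0.3}
    - {"slide": [0, 0, 0], "yaw": 0, "gripper": 0.15}
    - {"slide": [0, 0, 0], "yaw": 0, "gripper": 0.15}
    - {"slide": [0, 0, 0], "yaw": 0, "gripper": 0.15}
    - {"slide": [0, 0, 0], "yaw": 0, "gripper": 0.15}
    - {"slide": [0, 0, 0], "yaw": 0, "gripper": 0.15}
  grip_force: 25

```text
time_s: 4.2
ee_pos: [0.5574, -0.2778, 0.121]
eef_rot: [-3.139, 0.0, -2.992]
force: [0.8, -6.7, -0.7]
grip_width: 0.0285
```

The commanded pose had stopped short, so the hand is about 15 mm off in y and one finger is pressing lightly. I'll open, recentre to (0.564, -0.293), then close.

Emit:
arm_command:
  increments:
    - {"slide": [0, 0, 0], "yaw": 0, "gripper": 0.8}
    - {"slide": [0, 0, 0], "yaw": 0, "gripper": 0.8}
    - {"slide": [0, 0, 0], "yaw": 0, "gripper": 0.8}
    - {"slide": [0.004, -0.008, 0], "yaw": 0, "gripper": 0.8}
    - {"slide": [0.007, -0.015, 0], "yaw": 0, "gripper": 0.8}
    - {"slide": [0.007, -0.015, 0], "yaw": 0, "gripper": 0.8}
    - {"slide": [0.007, -0.015, 0], "yaw": 0, "gripper": 0.8}

```text
time_s: 5.08
ee_pos: [0.5642, -0.2918, 0.1208]
eef_rot: [3.141, -0.0, -2.992]
force: [-1.1, -0.5, -0.1]
grip_width: 0.0752
```

Run:
```python
from h import *
o=readout.get_obs();print(o['time_s'],o['ee_pos'],o['eef_rot'],o['force'])
c=cam('wrist');s=cam('side')
a=cv2.resize(s['color'][250:400,290:490],(800,600),interpolation=cv2.INTER_CUBIC)
cv2.imwrite('pics/g1.png',np.hstack([cv2.resize(a,(400,300)),cv2.resize(c['color'],(400,300))])[:,:,::-1])
```

```text
5.075 [ 0.56421094 -0.2917921   0.12082033] [ 3.14138130e+00 -1.30961223e-04 -2.99156147e+00] [-1.14289858 -0.49932922 -0.08702421]
```

View pics/g1.png

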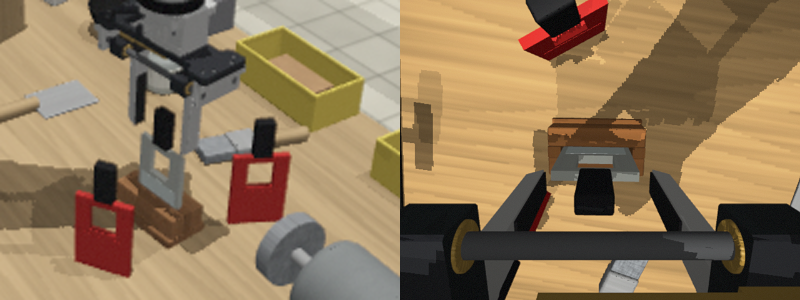

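The handle now stands centred between the fingers (wrist half, 595,190) and the mirror is upright in its slot. I'm closing, then lifting.

Emit:
arm_command:
  increments:
    - {"slide": [0, 0, 0], "yaw": 0, "gripper": 0.3}
    - {"slide": [0, 0, 0], "yaw": 0, "gripper": 0.3}
    - {"slide": [0, 0, 0], "yaw": 0, "gripper": 0.3}
    - {"slide": [0, 0, 0], "yaw": 0, "gripper": 0.2}
    - {"slide": [0, 0, 0], "yaw": 0, "gripper": 0.15}
    - {"slide": [0, 0, 0], "yaw": 0, "gripper": 0.15}
    - {"slide": [0, 0, 0], "yaw": 0, "gripper": 0.15}
    - {"slide": [0, 0, 0], "yaw": 0, "gripper": 0.15}
  grip_force: 30

```text
time_s: 6.18
ee_pos: [0.5642, -0.2917, 0.1208]
eef_rot: [3.141, -0.0, -2.991]
force: [-0.3, 0.2, -1.8]
grip_width: 0.0239
```

Gripped at 24 mm. Lifting straight up.

Emit:
arm_command:
  increments:
    - {"slide": [0, 0, 0.01], "yaw": 0, "gripper": 0.1}
    - {"slide": [0, 0, 0.03], "yaw": 0, "gripper": 0.1}
    - {"slide": [0, 0, 0.06], "yaw": 0, "gripper": 0.1}
    - {"slide": [0, 0, 0.1], "yaw": 0, "gripper": 0.1}
    - {"slide": [0, 0, 0.14], "yaw": 0, "gripper": 0.1}
    - {"slide": [0, 0, 0.18], "yaw": 0, "gripper": 0.1}
    - {"slide": [0, 0, 0.22], "yaw": 0, "gripper": 0.1}
    - {"slide": [0, 0, 0.22], "yaw": 0, "gripper": 0.1}

```text
time_s: 7.18
ee_pos: [0.5647, -0.292, 0.3448]
eef_rot: [-3.138, 0.005, -2.991]
force: [-0.6, 0.3, -2.3]
grip_width: 0.024
```

Emit:
arm_command:
  increments:
    - {"slide": [0, 0.02, 0.01], "yaw": 0.02, "gripper": 0.1}
    - {"slide": [0, 0.05, 0.01], "yaw": 0.04, "gripper": 0.1}
    - {"slide": [0, 0.09, 0.01], "yaw": 0.06, "gripper": 0.1}
    - {"slide": [0, 0.14, 0.01], "yaw": 0.08, "gripper": 0.1}
    - {"slide": [0, 0.19, 0.01], "yaw": 0.1, "gripper": 0.1}
    - {"slide": [0, 0.24, 0.01], "yaw": 0.12, "gripper": 0.1}
    - {"slide": [0, 0.29, 0.01], "yaw": 0.14, "gripper": 0.1}
    - {"slide": [0, 0.34, 0.01], "yaw": 0.16, "gripper": 0.1}

```text
time_s: 8.18
ee_pos: [0.5632, 0.0508, 0.3503]
eef_rot: [3.141, -0.001, -2.829]
force: [1.1, 0.5, -0.6]
grip_width: 0.0241
```

Emit:
arm_command:
  increments:
    - {"slide": [0, 0.05, 0], "yaw": 0.01, "gripper": 0.1}
    - {"slide": [0, 0.1, 0], "yaw": 0.02, "gripper": 0.1}
    - {"slide": [0, 0.14, 0], "yaw": 0.03, "gripper": 0.1}
    - {"slide": [0, 0.17, 0], "yaw": 0.04, "gripper": 0.1}
    - {"slide": [0, 0.19, 0], "yaw": 0.04, "gripper": 0.1}
    - {"slide": [0, 0.21, 0], "yaw": 0.04, "gripper": 0.1}
    - {"slide": [0, 0.22, 0], "yaw": 0.04, "gripper": 0.1}
    - {"slide": [0, 0.22, 0], "yaw": 0.04, "gripper": 0.1}

```text
time_s: 9.18
ee_pos: [0.5643, 0.2684, 0.3507]
eef_rot: [-3.142, -0.0, -2.791]
force: [-0.3, 0.2, -0.7]
grip_width: 0.0239
```

Run:
```python
from h import *
o=readout.get_obs();print(o['time_s'],o['ee_pos'],o['eef_rot'],o['force'],o['grip_width'])
c=cam('wrist','w3.png');s=cam('side')
```

```text
9.175 [0.56425922 0.26840582 0.35074038] [-3.14152429e+00 -3.25844920e-04 -2.79106486e+00] [-0.28582909  0.15401363 -0.71953951] 0.023936060370430823
```

View pics/w3.png

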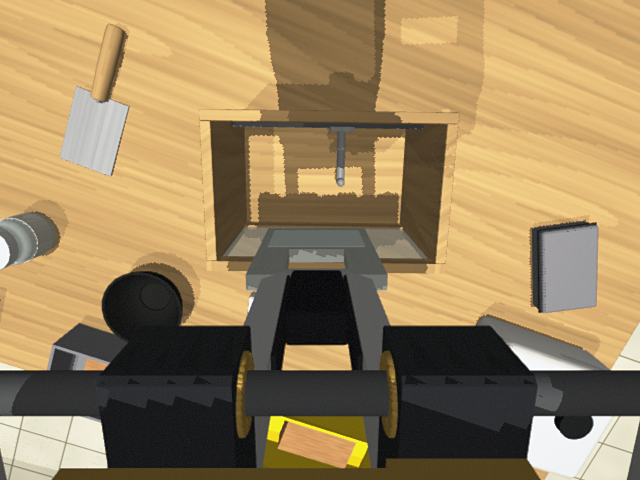

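The wrist view shows the cabinet's mouth square to the tool: robot-side edge at row 111 from (200,111) to (459,112), and the hook from (340,128) to its tip at (341,183).

Run:
```python
from h import *
c=load('wrist')
A=onz(c,(200,110),.175);B=onz(c,(459,112),.175);D=onz(c,(206.5,262),.175)
print(A,B,D,np.linalg.norm(A-B),np.linalg.norm(A-D))
d=B-A;yaw=np.arctan2(-d[0],d[1]);print('yaw',yaw, 'tool',np.pi-2.79106)
ex=np.array([np.cos(yaw),np.sin(yaw),0]);ey=np.array([-ex[1],ex[0],0])
cen=(A+B)/2+ex*.069;cen[2]=0;print('cen',cen)
for uv,z in[((341,184),.129),((341,175),.129),((341,165),.119),((340.5,132),.119)]:
  w=onz(c,uv,z);v=w-cen;print('hook',w,'cab',v@ex,v@ey)
# mirror window as seen
P=np.array([.56426,.26841]); v=np.r_[P,0]-cen;print('tcp cab',v@ex,v@ey)
print('window px expected',proj(c,[[.56426,.26841,.3507+.014-.052]]))
```

```text
[0.51638294 0.15039234 0.175     ] [0.44595014 0.34701698 0.175     ] [0.6379449  0.19174905 0.175     ] 0.20885887320750096 0.12840438919395744
yaw 0.3439695435928776 tool 0.35053265358979324
cen [0.54612476 0.2719733  0.        ]
hook [0.53738949 0.28290859 0.129     ] cab -0.0045359208853786 0.013240503479843608
hook [0.52944446 0.27986467 0.129     ] cab -0.013042043525588177 0.01305416189812372
hook [0.52126097 0.27733176 0.119     ] cab -0.02160033979374843 0.013429306609324364
hook [0.49261172 0.26584943 0.119     ] cab -0.05244356058128259 0.012280870213021117
tcp cab 0.015871298291796627 -0.009470266301658398
window px expected [[317.16681699 264.00441895]]
```

Run:
```python
from h import *
w=load('wrist')['color'];s=load('side')['color']
f=lambda im,x,y,a,b,W,H:cv2.resize(im[y:y+b,x:x+a],(W,H),interpolation=cv2.INTER_CUBIC)
cv2.imwrite('pics/c2.png',np.hstack([f(w,190,95,280,210,400,300),f(s,200,100,160,120,400,300)])[:,:,::-1])
```

```text
(no output)
```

View pics/c2.png

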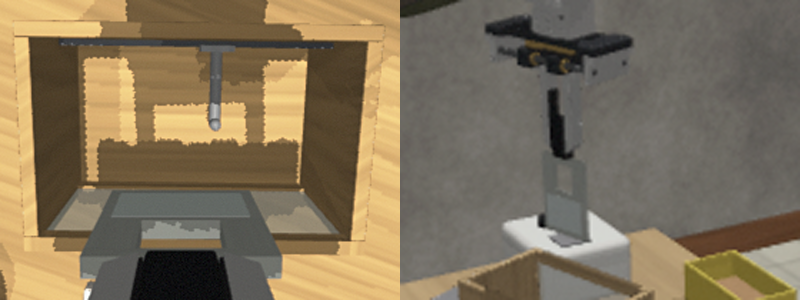

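Hook found at cabinet y ≈ +13 mm. I'll align beyond its tip at high level first, then descend.

Emit:
arm_command:
  increments:
    - {"slide": [-0.005, 0.01, 0], "yaw": 0, "gripper": 0.1}
    - {"slide": [-0.01, 0.021, 0], "yaw": -0.005, "gripper": 0.1}
    - {"slide": [-0.01, 0.021, 0], "yaw": -0.005, "gripper": 0.1}
    - {"slide": [-0.01, 0.021, 0], "yaw": -0.005, "gripper": 0.1}
    - {"slide": [-0.01, 0.021, -0.02], "yaw": -0.005, "gripper": 0.1}
    - {"slide": [-0.01, 0.021, -0.04], "yaw": -0.005, "gripper": 0.1}
    - {"slide": [-0.01, 0.021, -0.05], "yaw": -0.005, "gripper": 0.1}
    - {"slide": [-0.01, 0.021, -0.05], "yaw": -0.005, "gripper": 0.1}

```text
time_s: 10.28
ee_pos: [0.5543, 0.289, 0.3007]
eef_rot: [-3.141, -0.001, -2.797]
force: [-0.1, -0.2, -0.8]
grip_width: 0.024
```

Run:
```python
from h import *
o=readout.get_obs();print(o['time_s'],o['ee_pos'],o['eef_rot'],o['force'],o['grip_width'])
c=cam('wrist');s=cam('side')
f=lambda im,x,y,a,b,W,H:cv2.resize(im[y:y+b,x:x+a],(W,H),interpolation=cv2.INTER_CUBIC)
cv2.imwrite('pics/c3.png',np.hstack([f(c['color'],160,60,320,240,400,300),f(s['color'],200,140,160,120,400,300)])[:,:,::-1])
```

```text
10.275 [0.55427451 0.28903285 0.30072248] [-3.14148812e+00 -7.04318918e-04 -2.79659121e+00] [-0.08149995 -0.24272467 -0.76935265] 0.023973006945793955
```

View pics/c3.png

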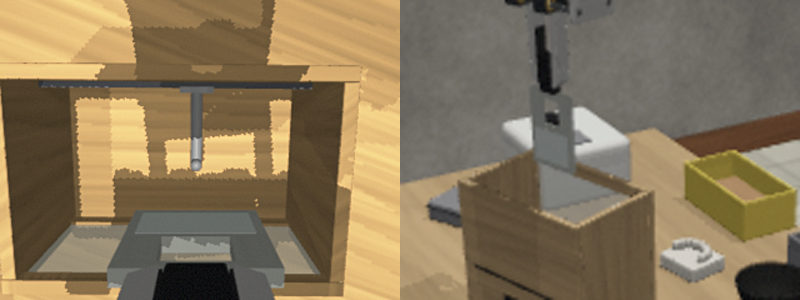

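The window (crop columns 163–228, centre 195) is in line with the hook (column 196), and the plate is clear of the walls and the pane. I'm descending to passing height.

Emit:
arm_command:
  increments:
    - {"slide": [0, 0, -0.015], "yaw": 0, "gripper": 0.1}
    - {"slide": [0, 0, -0.035], "yaw": 0, "gripper": 0.1}
    - {"slide": [0, 0, -0.06], "yaw": 0, "gripper": 0.1}
    - {"slide": [0, 0, -0.085], "yaw": 0, "gripper": 0.1}
    - {"slide": [0, 0, -0.11], "yaw": 0, "gripper": 0.1}
    - {"slide": [0, 0, -0.13], "yaw": 0, "gripper": 0.1}
    - {"slide": [0, 0, -0.143], "yaw": 0, "gripper": 0.1}
    - {"slide": [0, 0, -0.143], "yaw": 0, "gripper": 0.1}

```text
time_s: 11.38
ee_pos: [0.554, 0.2891, 0.1571]
eef_rot: [-3.141, -0.001, -2.796]
force: [-0.0, -0.6, -1.5]
grip_width: 0.0238
```

Run:
```python
from h import *
o=readout.get_obs();print(o['time_s'],o['ee_pos'],o['eef_rot'],o['force'],o['grip_width'])
c=cam('wrist')
cv2.imwrite('pics/c4.png',cv2.resize(c['color'][40:340,120:520],(600,450))[:,:,::-1])
```

```text
11.375 [0.55395645 0.28908189 0.15707403] [-3.14149515e+00 -1.42843325e-03 -2.79638033e+00] [-0.03334076 -0.58810284 -1.53952535] 0.023782350719673523
```

View pics/c4.png

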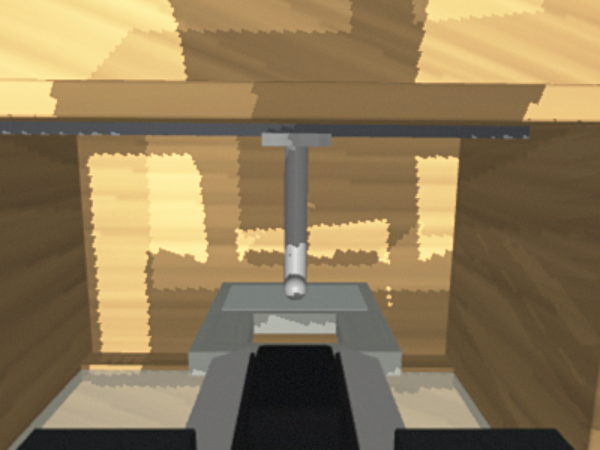

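The window centre (column 295) matches the hook (column 296), with the tip in front of the window. I'm sliding towards the robot along the hook, 42 mm.

Emit:
arm_command:
  increments:
    - {"slide": [-0.004, -0.0014, 0.001], "yaw": 0, "gripper": 0.1}
    - {"slide": [-0.01, -0.0036, 0.001], "yaw": 0, "gripper": 0.1}
    - {"slide": [-0.016, -0.0058, 0.001], "yaw": 0, "gripper": 0.1}
    - {"slide": [-0.022, -0.0079, 0.001], "yaw": 0, "gripper": 0.1}
    - {"slide": [-0.029, -0.0104, 0.001], "yaw": 0, "gripper": 0.1}
    - {"slide": [-0.035, -0.0126, 0.001], "yaw": 0, "gripper": 0.1}
    - {"slide": [-0.0395, -0.0142, 0.001], "yaw": 0, "gripper": 0.1}
    - {"slide": [-0.0395, -0.0142, 0.001], "yaw": 0, "gripper": 0.1}

```text
time_s: 12.42
ee_pos: [0.5146, 0.275, 0.1591]
eef_rot: [-3.142, 0.0, -2.796]
force: [0.7, 0.2, -1.7]
grip_width: 0.0236
```

Emit:
arm_command:
  increments:
    - {"slide": [0, 0, -0.004], "yaw": 0, "gripper": 0.1}
    - {"slide": [0, 0, -0.008], "yaw": 0, "gripper": 0.1}
    - {"slide": [0, 0, -0.012], "yaw": 0, "gripper": 0.1}
    - {"slide": [0, 0, -0.015], "yaw": 0, "gripper": 0.1}
    - {"slide": [0, 0, -0.017], "yaw": 0, "gripper": 0.1}
    - {"slide": [0, 0, -0.018], "yaw": 0, "gripper": 0.1}
    - {"slide": [0, 0, -0.018], "yaw": 0, "gripper": 0.1}

```text
time_s: 13.3
ee_pos: [0.5148, 0.275, 0.141]
eef_rot: [-3.142, 0.0, -2.796]
force: [-0.3, 0.1, -1.8]
grip_width: 0.024
```

Emit:
arm_command:
  increments:
    - {"slide": [0, 0, -0.001], "yaw": 0, "gripper": 0.1}
    - {"slide": [0, 0, -0.001], "yaw": 0, "gripper": 0.1}

```text
time_s: 13.55
ee_pos: [0.5148, 0.275, 0.1399]
eef_rot: [-3.142, 0.0, -2.796]
force: [-1.4, -0.2, -1.3]
grip_width: 0.0234
```

Emit:
arm_command:
  increments:
    - {"slide": [0, 0, -0.0007], "yaw": 0, "gripper": 0.1}
    - {"slide": [0, 0, -0.0007], "yaw": 0, "gripper": 0.1}

```text
time_s: 13.8
ee_pos: [0.5147, 0.275, 0.1392]
eef_rot: [-3.142, -0.0, -2.796]
force: [0.5, 0.1, -1.8]
grip_width: 0.0239
```

Emit:
arm_command:
  increments:
    - {"slide": [0, 0, -0.0007], "yaw": 0, "gripper": 0.1}
    - {"slide": [0, 0, -0.0007], "yaw": 0, "gripper": 0.1}

```text
time_s: 14.05
ee_pos: [0.5148, 0.275, 0.1386]
eef_rot: [3.142, 0.0, -2.796]
force: [0.7, -0.6, -0.7]
grip_width: 0.0237
```

Emit:
arm_command:
  increments:
    - {"slide": [0, 0, -0.0007], "yaw": 0, "gripper": 0.1}
    - {"slide": [0, 0, -0.0007], "yaw": 0, "gripper": 0.1}

```text
time_s: 14.3
ee_pos: [0.5149, 0.2751, 0.1384]
eef_rot: [3.142, 0.001, -2.796]
force: [-1.6, -1.1, 6.1]
grip_width: 0.0237
```

Emit:
arm_command:
  increments:
    - {"slide": [0, 0, -0.0005], "yaw": 0, "gripper": 0.1}
    - {"slide": [0, 0, -0.0005], "yaw": 0, "gripper": 0.1}

```text
time_s: 14.55
ee_pos: [0.515, 0.2751, 0.1383]
eef_rot: [3.142, 0.001, -2.796]
force: [-4.1, -1.7, 8.0]
grip_width: 0.0239
```

The window bears on the hook (+8 N, at the expected height). I'll ease off and open slowly.

Emit:
arm_command:
  increments:
    - {"slide": [0, 0, 0.0007], "yaw": 0, "gripper": 0.15}
    - {"slide": [0, 0, 0.0007], "yaw": 0, "gripper": 0.25}
    - {"slide": [0, 0, 0.0007], "yaw": 0, "gripper": 0.3}
    - {"slide": [0, 0, 0.0007], "yaw": 0, "gripper": 0.35}
    - {"slide": [0, 0, 0.0007], "yaw": 0, "gripper": 0.4}
    - {"slide": [0, 0, 0.0007], "yaw": 0, "gripper": 0.45}
    - {"slide": [0, 0, 0.0007], "yaw": 0, "gripper": 0.5}
    - {"slide": [0, 0, 0.0007], "yaw": 0, "gripper": 0.5}
  grip_force: 5

```text
time_s: 15.55
ee_pos: [0.5148, 0.275, 0.138]
eef_rot: [-3.142, 0.0, -2.796]
force: [-0.8, 0.4, 0.1]
grip_width: 0.0466
```

Run:
```python
from h import *
o=readout.get_obs();print(o['time_s'],o['ee_pos'],o['force'],o['grip_width'])
c=cam('wrist');s=cam('side')
f=lambda im,x,y,a,b,W,H:cv2.resize(im[y:y+b,x:x+a],(W,H),interpolation=cv2.INTER_CUBIC)
cv2.imwrite('pics/c5.png',np.hstack([f(c['color'],120,40,400,300,400,300),f(s['color'],200,140,160,120,400,300)])[:,:,::-1])
```

```text
15.55 [0.51475772 0.27504559 0.1380441 ] [-0.82652201  0.36718681  0.11630359] 0.04663945582969034
```

View pics/c5.png

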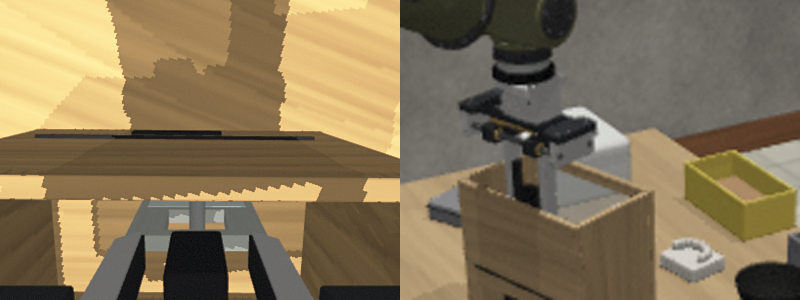

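The mirror hangs with the hook through its window (crop 198,215), and the fingers stand clear on both sides. I'm withdrawing straight up.

Emit:
arm_command:
  increments:
    - {"slide": [0, 0, 0.005], "yaw": 0, "gripper": 0.5}
    - {"slide": [0, 0, 0.02], "yaw": 0, "gripper": 0.5}
    - {"slide": [0, 0, 0.04], "yaw": 0, "gripper": 0.5}
    - {"slide": [0, 0, 0.07], "yaw": 0, "gripper": 0.5}
    - {"slide": [0, 0, 0.11], "yaw": 0, "gripper": 0.5}
    - {"slide": [0, 0, 0.15], "yaw": 0, "gripper": 0.5}
    - {"slide": [0, 0, 0.19], "yaw": 0, "gripper": 0.5}
    - {"slide": [0, 0, 0.22], "yaw": 0, "gripper": 0.5}

```text
time_s: 16.65
ee_pos: [0.5146, 0.2749, 0.3612]
eef_rot: [3.141, 0.003, -2.796]
force: [0.3, 1.5, -0.6]
grip_width: 0.0467
```

Emit:
arm_command:
  increments:
    - {"slide": [0, 0, 0], "yaw": 0, "gripper": 0.5}
    - {"slide": [0, 0, 0], "yaw": 0, "gripper": 0.5}
    - {"slide": [0, 0, 0], "yaw": 0, "gripper": 0.5}
    - {"slide": [0, 0, 0], "yaw": 0, "gripper": 0.5}
    - {"slide": [0, 0, 0], "yaw": 0, "gripper": 0.5}
    - {"slide": [0, 0, 0], "yaw": 0, "gripper": 0.5}
    - {"slide": [0, 0, 0], "yaw": 0, "gripper": 0.5}
    - {"slide": [0, 0, 0], "yaw": 0, "gripper": 0.5}

```text
time_s: 17.65
ee_pos: [0.5148, 0.275, 0.358]
eef_rot: [-3.142, -0.0, -2.796]
force: [0.0, 0.1, -0.6]
grip_width: 0.0468
```

Run:
```python
from h import *
o=readout.get_obs();print(o['time_s'],o['ee_pos'],o['force'],o['grip_width'])
a=cam('wrist')['color']
for i in range(10): imaging.camera('side')
c=cam('wrist');s=cam('side')
print('diff',np.abs(a.astype(int)-c['color']).sum(2)[100:330,180:480].__gt__(60).sum())
f=lambda im,x,y,a,b,W,H:cv2.resize(im[y:y+b,x:x+a],(W,H),interpolation=cv2.INTER_CUBIC)
cv2.imwrite('pics/c6.png',np.hstack([f(c['color'],160,60,320,240,400,300),f(s['color'],200,140,160,120,400,300)])[:,:,::-1])
```

```text
17.65 [0.51476101 0.27500869 0.35803875] [ 0.01199775  0.11404172 -0.56761813] 0.04679785231562423
diff 8
```

View pics/c6.png

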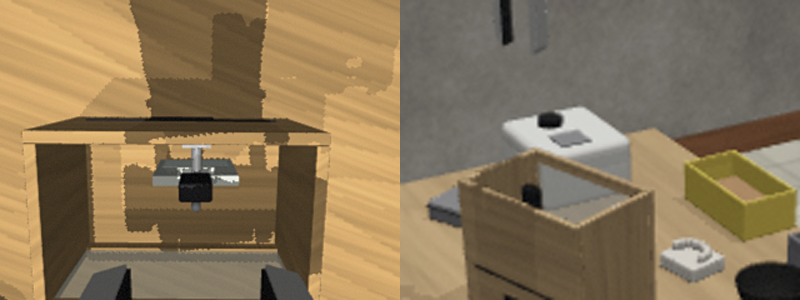

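The mirror hangs mid-hook (crop 196,185), clear of the walls, and it is still: almost no pixels changed over 0.5 s. Handing in.

```bash
python3 -c "
from station import job
print(job.hand_in())"
```

```text
the job is handed in; nothing more can be done
None
```

The mirror is hanging by its window on the steel hook in the cabinet, released and still, and I handed the job in at about 18 s of the 72 s. I drew the silver mirror out of its stand and found the hook with the wrist camera at cabinet y of about +13 mm. I passed the window over the hook's tip, lowered it until it bore on the bar (+8 N), opened the fingers and withdrew straight up.

**Last checks:**
- The mirror hangs about midway along the hook, upright and clear of the walls. Only 8 pixels changed over 0.5 s.
- The force on the tool was about zero, so the robot touches nothing.
- I saw no sign of contact with the cabinet, and I did not go near the bystanders. I did not measure their positions again.

**What went wrong on the way:**
- One move call was refused because its rows had no gripper value.
- The first grasp was about 15 mm off in y. One finger pressed the handle with about 7 N, so I reopened, recentred and gripped again.
- The hook's tip measured about 3 mm short of its stated x in the cabinet. I put that down to error in my estimate of the cabinet's centre and placed the mirror relative to the hook itself.

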